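# Set the specimen hatch to its widest notch on its casement stay

## Robot

A 6-joint arm with a two-finger parallel gripper is mounted at the origin on the work surface. World frame = base frame: x ahead of the robot, y to its left, z up, the work surface at z = 0. Lengths are in m, angles in degrees, forces in N, time in s.
With the tool pointing down it reaches from about 0.3 to 0.75 m from the base axis. Payload 8.5 kg.
Tool frame: the origin (TCP) lies on the centre line of the jaws, within the pads' length; the fingertips stand 14 mm ahead of it and the grasp point (between the pads) lies 5 mm behind it; z points along the fingers, y is the direction in which the jaws open and shut (so a half turn about z gives the same grasp; the last joint's range is limited). The gripper opens to 85 mm and grips with 20 to 120 N. Pads are 22 mm wide; open, the fingers measure 114 mm over their backs; the gripper's body (76 mm by 85 mm) begins 54 mm behind the grasp point. The pads swing forward as they close: fully open they stand 13 mm farther back than shut.
Start: joints at [60.888, 21.807, 74.336, -0, 83.858, -12.336], TCP at [0.159, 0.527, 0.245] pointing down, gripper open.
Joint ranges: [-178.18, 178.18], [-50.72, 133.34], [12.68, 142.11], [-81.47, 261.47], [9.98, 163.14], [-165.26, 165.26]. Speed limits (degrees/s): [136.94, 136.94, 180, 180, 180, 180].

## Interface

Orientations are given as a 3x3 rotation matrix whose columns are the frame's x, y, z axes.
In Python, from rig import env, optics, order, finder gives the robot as it stands.
- The arm moves only by the tool play_rows, never from a script. Its argument "commands" is a list of rows, each an object of numbers: "grip": the closure, from -1 (fully open) to 1 (shut); "x", "y", "z": the shift along the tool's x, y, z in m; "rx", "ry", "rz": the turn, a rotation vector about the tool's x, y, z in rad. A call has 1 to 12 rows; each row shifts and turns the commanded pose from where the row before left it, along the tool's axes as they then stand; what a row does not reach is not made up. A row lasts 1/8 s, in which the tool goes at most 62.5 mm and 10.7 degrees, less where a joint would pass 70% of its speed; a pose out of reach is approached as far as the arm can. A call is refused whole if a number of a shift passes 0.0625 or a number of a turn 0.188, either way. A call with a gripper value outside its range is refused whole. The fingers move at their own pace and stop on an object; "squeeze" is the grip in N (left out, the last holds). Time passes only in rows, so rows that do not move let the fingers close. It gives the time, the measured TCP pose, the force and the opening at its end, in the units of the state.
- env.observe(): the state, without advancing time (a new reading comes with each control period).
- optics.get_image(name): name is "scene" or "side" or "wrist"; returns a dict with "color" (384x512x3 uint8, blue, green, red), "range_z" (384x512 float32, m along the optical axis (not along the pixel's ray), 0 where there is no reading), "fov_y" (degrees; the focal length in pixels is half the picture's height over the tangent of half this angle, whatever the lens; pixels are square), "cx", "cy" (the principal point, pixels), "cam_to_world" (4x4, takes a point from camera to world coordinates). Camera axes: x right, y down, z forward; pixel columns grow to the right and rows downward; lengths in m; the calibration is good to about 2 mm. A picture is of the moment at which its call begins.
- order.close_job(): hands the job in, once; it reports no verdict.
Trained networks look in the newest picture that a camera, given by its name, has taken for a name from the list of things; names that differ only in an ending like _2 or _b are one class to them, and where a whole thing is asked for, a point or a joint stands for the part that bears it (a point fixed in the world has none). Each returns a list of dicts, best first, with "conf" (0 to 1); they miss things now and then, are a little off and sometimes report something else, mostly with a low value. They report only what shows in the picture. A call takes as long as a camera call.
- finder.boxes_of(camera, thing): "point" ([x, y, z] in m, in world coordinates, good to about 4 mm: the middle of the surface that is visible of it).
The state is a dict: "time_s": time; "q": joint angles; "qvel": joint speeds; "joint_efforts": joint torques, N m; "position": TCP position; "tool_rot": TCP orientation; "ft_force": force on the tool from outside, world axes, zero at the start; "wrist_torque": the same for the moment, N m; "grip_width": finger opening in m.
Only numpy, scipy, OpenCV 4.12 (cv2) and the standard library are available. Lean on these libraries where they do the work, as an engineer would, in place of code of your own. Each camera call takes 0.05 s, during which the arm holds its last target.

## Task

The hatch in the counter screen is only ajar and the specimen trays will not pass: lift the stay off its pin, push the hatch out with it and drop the stay's last hole, the one nearest the lifting knob, fully down over the pin, then let go. On the way the hatch must neither fall shut nor swing out to its stop; leave the things on the counter where they are.

Things in the scene. Friction and masses are not known exactly. Their poses are not given: they have to be found in the camera images.
- hatch: the fixed counter screen, aluminium with clear panes, 1020 mm long, 245 mm high; origin on the counter under the pin; x square to the screen, away from the robot, y along it, z up. Its sill rail is 40 mm high and reaches from 25 mm before the pin to 70 mm beyond it; the head rail over the hatch is 215 to 245 mm up, its near face 33 mm beyond the pin.
- pin_top (a point): top of the stay pin, 74 mm above the counter: a fixed upright steel pin, 10 mm thick with a domed end, on the sill of the screen. It stands 16 mm above a shoulder 22 mm wide, whose top, 58 mm above the counter, carries the stay.
- sash_hinge (a point): point on the upright hinge axis of the hatch sash, 61 mm above the counter; from the pin 45 mm along the screen's x and -140 mm along its y. The sash is glazed aluminium, 322 mm wide, 166 mm high, about 0.9 kg; its stiff hinge takes about 2 N at the stay to move and stays where it is left. Shut, it lies along the screen's +y; it swings out away from the robot, toward the screen's +x.
- sash (a joint): opening angle of the hatch sash, rad: 0 shut, grows as it swings out away from the robot, stop at 1.5. About 0.41 with the first hole on the pin (as at the start), 0.63 second, 0.87 third, 1.12 last.
- stay_fulcrum (a point): the stay's pivot on the sash's bottom rail: 150 mm along the sash from the hinge axis, 32 mm from the sash's mid-plane on the robot's side, always 61 mm above the counter. Here the stay swings freely sideways and hinges up (to 0.9 rad); let go, it falls until it rests on the pin's shoulder or, if no hole is over the pin, on the pin's top.
- stay_hole1 (a point): centre of the stay's first hole, 76 mm from the fulcrum, on the pin at the start. The stay is a flat steel bar, 24 mm wide, 6 mm thick, ending 264 mm from the fulcrum, 0.22 kg, with four 14 mm holes in line 76, 108, 140 and 172 mm from the fulcrum. Own x points along the bar from the fulcrum to the tail, z up through its flat face.
- stay_hole4 (a point): centre, also in thickness, of the stay's last hole, 172 mm from the fulcrum, nearest the tail; same axes. Seated, it is on the pin's axis 61 mm above the counter.
- stay_grip (a point): middle of the bar's plain tail, 220 mm from the fulcrum, 48 mm past the last hole, half-way through its thickness: the place to hold it, across the 24 mm width; same axes. 61 mm above the counter while the stay is down. A lifting knob, 16 mm wide, stands 19 mm up on the tail's end, 252 mm from the fulcrum.
- bottle: bystander: white plastic bottle 72 mm wide, 155 mm high, standing on the counter on the robot's side; origin at the middle of its foot
- spray: bystander: pump bottle 66 mm wide, 188 mm high, standing on the counter on the robot's side; origin at the middle of its foot
- carton: bystander: swab carton 70 x 150 x 75 mm on the counter on the robot's side; origin at the middle of its underside

How it is judged (in metres and radians):
At the end, for the whole second after the job is handed in: The stay's last hole is down over the pin: its centre within 6 mm of the pin's axis and less than 67 mm above the counter (61 mm when fully down; the pin's top is at 74 mm); the hatch is still, and the stay is let go (horizontal distance between stay_hole4 and pin_top below 0.006 m and height (world z) of stay_hole4 below 0.067 m and velocity of joint sash between -0.05 and 0.05 rad/s); the robot touches nothing.
It fails at once if the hatch falls shut or swings out to its stop (value of joint sash below 0.15 rad or value of joint sash above 1.4 rad).
It fails at once if a bottle or the carton is pushed more than 20 mm or tipped (distance of any of bottle, spray, carton from where it was at the start of the episode above 0.02 m or angle between any of bottle, spray's own z axis and vertical above 0.35 rad).
It also fails if it takes over 42 s, if anything falls off the work surface, if the arm or the gripper's body presses on something with over 40 N, if the wrist force passes 120 N, or if a joint passes its speed limit or range.

## Working session

There is one attempt and no reset: what is moved stays moved. The work goes in short steps, Python scripts to look and compute and a tool call to move; the robot and the scene stay as the last step left them, time stands still between calls to the robot, and variables do not carry over. Pictures are saved under pics/ and viewed, and the job is handed in when it is done.

Besides the shell and the picture viewer there is one more tool, called by a JSON object that holds its "api" and its "payload". play_rows: Moves the arm, as the interface text tells. Its arguments: {"type":"object","properties":{"commands":{"type":"array"},"squeeze":{"type":"number"}},"required":["commands"]}

```bash
mkdir -p pics; ls
python3 - <<'E'
from rig import env, optics, order, finder
import cv2, numpy as np
s=env.observe(); print({k:np.round(v,3).tolist() for k,v in s.items()})
for n in ["scene","side","wrist"]:
    im=optics.get_image(n); cv2.imwrite(f"pics/a_{n}.png",im["color"])
    np.savez(f"pics/a_{n}.npz",**im)
    print(n,im["fov_y"],np.round(im["cam_to_world"],3).tolist())
    for t in ["stay_grip","pin_top","stay_hole1","stay_hole4","bottle","spray","carton","hatch"]:
        r=finder.boxes_of(n,t); print(t,[(round(d["conf"],2),np.round(d["point"],3).tolist()) for d in r[:2]])
E
```

```text
pics
{'time_s': 0.0, 'q': [60.888, 21.841, 74.386, -0.002, 83.857, -12.335], 'qvel': [0.054, -0.119, 0.011, 0.116, 0.055, 0.006], 'joint_efforts': [-0.0, -44.845, -23.127, -0.0, 0.005, -0.0], 'position': [0.159, 0.526, 0.245], 'tool_rot': [[-0.957, 0.289, -0.001], [0.289, 0.957, -0.001], [0.0, -0.001, -1.0]], 'ft_force': [-0.307, 0.715, -0.268], 'wrist_torque': [0.031, -0.073, 0.029], 'grip_width': 0.085}
scene 46.59726420081215 [[0.803, 0.523, -0.287, 0.901], [0.596, -0.71, 0.375, -0.488], [-0.008, -0.472, -0.882, 1.082], [0.0, 0.0, 0.0, 1.0]]
stay_grip [(0.95, [0.596, -0.103, 0.06])]
pin_top [(0.5, [0.573, 0.129, 0.107]), (0.3, [0.734, -0.085, 0.098])]
stay_hole1 [(0.61, [0.598, -0.102, 0.068])]
stay_hole4 [(0.61, [0.598, -0.102, 0.068])]
bottle [(0.88, [0.575, -0.312, 0.105])]
spray [(0.75, [0.575, 0.13, 0.106])]
carton [(0.56, [0.541, -0.502, 0.075])]
hatch [(0.92, [0.736, -0.084, 0.099])]
side 51.426018837622074 [[0.959, -0.132, 0.252, 0.298], [-0.284, -0.503, 0.816, -1.057], [0.019, -0.854, -0.52, 0.711], [0.0, 0.0, 0.0, 1.0]]
stay_grip [(0.73, [0.61, -0.1, 0.068])]
pin_top [(0.94, [0.722, -0.352, 0.088])]
stay_hole1 [(0.78, [0.608, -0.1, 0.064])]
stay_hole4 [(0.78, [0.608, -0.1, 0.064])]
bottle [(0.72, [0.548, -0.32, 0.088])]
spray [(0.84, [0.561, 0.122, 0.09])]
carton [(0.69, [0.736, -0.089, 0.069])]
hatch [(0.92, [0.725, -0.351, 0.086])]
wrist 59.507166660289265 [[0.289, 0.908, 0.305, 0.08], [0.957, -0.274, -0.093, 0.551], [-0.001, 0.319, -0.948, 0.375], [0.0, 0.0, 0.0, 1.0]]
stay_grip []
pin_top []
stay_hole1 []
stay_hole4 []
bottle []
spray []
carton []
hatch []
```

View pics/a_scene.png

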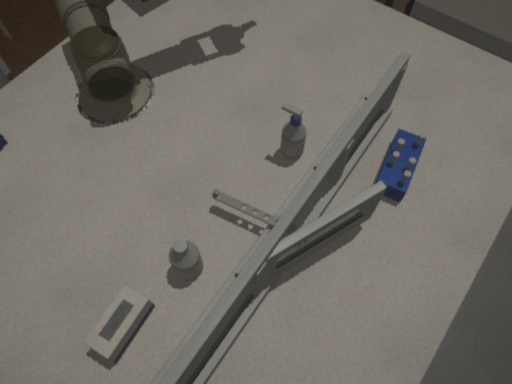

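View pics/a_side.png

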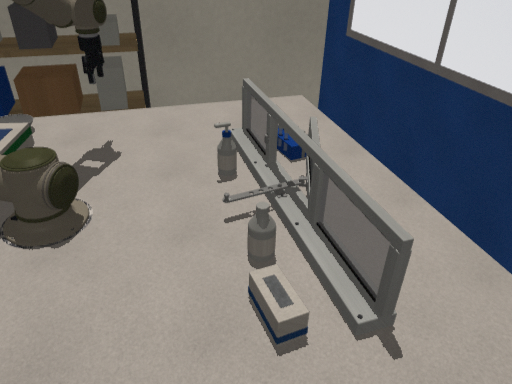

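```bash
cat > h.py <<'E'
import numpy as np, cv2
def cloud(im):
    z=im["range_z"]; H,W=z.shape; f=H/2/np.tan(np.radians(im["fov_y"])/2)
    u,v=np.meshgrid(np.arange(W),np.arange(H))
    p=np.stack([(u-im["cx"])/f*z,(v-im["cy"])/f*z,z],-1)
    T=im["cam_to_world"]; w=p@T[:3,:3].T+T[:3,3]; w[z<=0]=np.nan; return w
def proj(im,P):
    T=np.linalg.inv(im["cam_to_world"]); p=np.asarray(P)@T[:3,:3].T+T[:3,3]
    f=im["range_z"].shape[0]/2/np.tan(np.radians(im["fov_y"])/2)
    return p[...,:2]/p[...,2:]*f+[im["cx"],im["cy"]]
E
python3 - <<'E'
from h import *
for n in ["scene","side"]:
    im=dict(np.load(f"pics/a_{n}.npz")); w=cloud(im)
    x,y,z=w[...,0],w[...,1],w[...,2]
    m=(z>.238)&(z<.252)&(x>.45)
    if m.sum()<50: print(n,m.sum())
    P=w[m]; (cx,cy),(a,b),ang=cv2.minAreaRect(P[:,:2].astype(np.float32)); 
    l=cv2.fitLine(P[:,:2].astype(np.float32),cv2.DIST_HUBER,0,.001,.001).ravel()
    print(n,"head",m.sum(),(cx,cy),(a,b),ang,l,np.nanmedian(P[:,2]))
    rs={"scene":(slice(180,232),slice(205,285)),"side":(slice(172,206),slice(218,312))}[n]
    q=w[rs].reshape(-1,3); q=q[(q[:,2]>.05)&(q[:,2]<.09)]
    m2=(q[:,2]>.055)&(q[:,2]<.07); l=cv2.fitLine(q[m2][:,:2].astype(np.float32),cv2.DIST_HUBER,0,.001,.001).ravel()
    t=(q[m2][:,:2]-l[2:])@l[:2]
    print("bar",m2.sum(),l,np.degrees(np.arctan2(l[1],l[0])),l[2:]+l[:2]*t.min(),l[2:]+l[:2]*t.max(),np.median(q[m2][:,2]))
    print("knob",q[q[:,2]>.074].mean(0),(q[:,2]>.074).sum())
    c=im["color"]; r0=rs; cv2.imwrite(f"pics/b_{n}.png",cv2.convertScaleAbs(cv2.resize(c[r0],None,fx=7,fy=7,interpolation=cv2.INTER_CUBIC),alpha=1.3))
E
```

```text
scene head 4818 (0.7254151701927185, -0.05349016189575195) (0.02530590258538723, 0.9523457884788513) 1.6047722101211548 [ 0.02729597 -0.9996274   0.7285004  -0.1393303 ] 0.24409277374404514
bar 591 [ 0.98498976  0.17261265  0.5894056  -0.10441614] 9.939758 [ 0.49572944 -0.12083224] [ 0.67715957 -0.08903786] 0.06275354109691489
knob [ 0.50798886 -0.11765597  0.08040799] 30
side head 3006 (1.2137316465377808, 0.6801223754882812) (1.2585862874984741, 2.431117057800293) 6.5922980308532715 [0.2763289  0.96106315 0.9013742  0.24770069] 0.24555980728787347
bar 516 [ 0.98803395  0.15423663  0.59830576 -0.10600076] 8.872525 [ 0.49550101 -0.12204905] [ 0.7939975  -0.07545238] 0.0643585813631074
knob [ 0.71401246 -0.11763593  0.08132117] 116
```

View pics/b_scene.png

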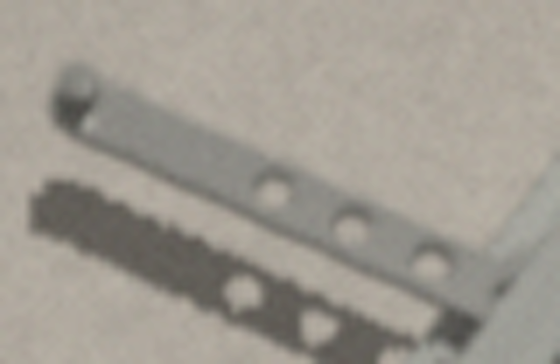

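View pics/b_side.png

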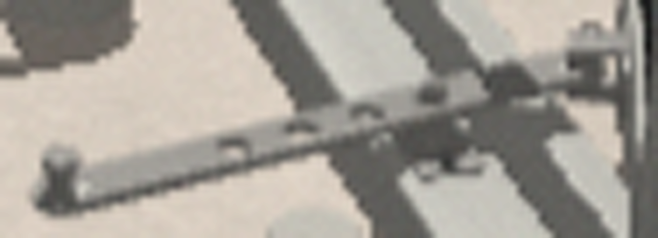

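Run:
```python
from h import *
from scipy.optimize import least_squares
ims={n:dict(np.load(f"pics/a_{n}.npz")) for n in ["scene","side"]}
obs=[("side",(251.1,193.0),172,.064),("side",(260.7,190.1),140,.064),("side",(269.9,187.7),108,.064),("side",(280,185.3),76,.064),("side",(226.7,193.8),252,.083),
("scene",(205+271/7,180+189/7),172,.064),("scene",(205+351/7,180+228/7),140,.064),("scene",(205+432/7,180+262/7),108,.064),("scene",(205+78/7,180+80/7),252,.083)]
def f(p,full=False):
    g=np.array(p[:2]);t=p[2];d=np.array([np.cos(t),np.sin(t)])
    r=[]
    for n,uv,s,z in obs:
        P=np.r_[g+d*(220-s),z]; r.append(proj(ims[n],P)-uv)
    return np.ravel(r)
s=least_squares(f,[.53,-.115,.16]); print(s.x,np.degrees(s.x[2])); print(s.fun.reshape(-1,2).round(1))
g=s.x[:2];d=np.array([np.cos(s.x[2]),np.sin(s.x[2])]); print("pin",g+144*d/1000)
# per camera
o=obs
for sl in (o[:5],o[5:]):
    obs=sl; s=least_squares(f,[.53,-.115,.16]);g=s.x[:2];d=np.array([np.cos(s.x[2]),np.sin(s.x[2])]); print(g,np.degrees(s.x[2]),g+.144*d,abs(s.fun).max())
# screen near face
w=cloud(ims["scene"]);m=(w[...,2]>.238)&(w[...,2]<.252)&(w[...,0]>.45)
P=w[m];
for y0 in np.arange(-.45,.3,.1):
    q=P[abs(P[:,1]-y0)<.02]; print(round(y0,2),np.percentile(q[:,0],[3,50,97]).round(4))
for t,(c,r) in dict(bottle=((.57,-.315),.06),spray=((.57,.127),.06)).items():
    q=w.reshape(-1,3); q=q[(np.hypot(q[:,0]-c[0],q[:,1]-c[1])<r)&(q[:,2]>.05)]; print(t,np.nanmin(q,0),np.nanmax(q,0))
```

```text
[ 0.99192315 -1.73932882  0.08356534] 4.787941371660204
[[ 1192.2  -209. ]
 [ 1172.3  -214.3]
 [ 1158.7  -215.4]
 [ 1146.2  -214.9]
 [ 1151.8  -259.6]
 [-1509.3  -907.5]
 [-1510.3  -880. ]
 [-1517.4  -870.9]
 [-1423.3  -700.6]]
pin [ 1.13542065 -1.72730941]
[-14.14725834 -45.79303901] 72.12296627095417 [-14.10305391 -45.65599169] 259.89809249793075
[ 19.84372268 -25.62174741] -52.837011004038025 [ 19.93071085 -25.73650393] 876.4272749207471
-0.45 [0.7253 0.7372 0.7484]
-0.35 [0.7224 0.7344 0.7455]
-0.25 [0.7198 0.7316 0.7427]
-0.15 [0.7172 0.729  0.7399]
-0.05 [0.7144 0.7262 0.7373]
0.05 [0.7116 0.7237 0.7344]
0.15 [0.7089 0.7204 0.7317]
0.25 [0.7061 0.7183 0.7291]
bottle [ 0.52374825 -0.33479316  0.05040982] [ 0.59394569 -0.26372453  0.15777423]
spray [0.52829643 0.1083622  0.05037153] [0.60404067 0.16803838 0.19128906]
```

Run:
```python
from h import *
from scipy.optimize import least_squares
ims={n:dict(np.load(f"pics/a_{n}.npz")) for n in ["scene","side"]}
obs=[("side",(251.1,193.0),172,.064),("side",(260.7,190.1),140,.064),("side",(269.9,187.7),108,.064),("side",(280,185.3),76,.064),("side",(226.7,193.8),252,.083),
("scene",(205+271/7,180+189/7),172,.064),("scene",(205+351/7,180+228/7),140,.064),("scene",(205+432/7,180+262/7),108,.064),("scene",(205+78/7,180+80/7),252,.083)]
def f(p):
    g=np.array(p[:2]);t=p[2];d=np.array([np.cos(t),np.sin(t)])
    return np.ravel([proj(ims[n],np.r_[g+d*(220-s)/1000,z])-uv for n,uv,s,z in obs])
o=obs
for sl in (o,o[:5],o[5:]):
    obs=sl; s=least_squares(f,[.53,-.115,.16]);g=s.x[:2];d=np.array([np.cos(s.x[2]),np.sin(s.x[2])]); print("grip",g,np.degrees(s.x[2]),"pin",g+.144*d); print(s.fun.reshape(-1,2).round(1).tolist())
```

```text
grip [ 0.53999555 -0.11212503] 9.98524695799503 pin [ 0.6818143  -0.08715621]
[[0.4, -0.5], [0.4, -0.0], [0.5, -0.0], [-0.4, 0.1], [-0.0, -0.5], [0.1, 0.2], [-0.1, -0.3], [-0.2, -0.0], [-0.6, -0.1]]
grip [ 0.53931858 -0.11359367] 10.459994091417137 pin [ 0.68092558 -0.08745062]
[[0.3, -0.3], [0.2, 0.2], [0.3, 0.1], [-0.7, 0.1], [-0.1, -0.1]]
grip [ 0.54047097 -0.11178665] 9.725545992869954 pin [ 0.68240144 -0.08746089]
[[0.3, 0.2], [0.1, -0.2], [-0.0, 0.1], [-0.3, -0.2]]
```

```bash
cat >> h.py <<'E'
from scipy.spatial.transform import Rotation as Ro
def pose(p,yaw,pitch=0):
    # tool x along (cos yaw, sin yaw) tilted up by pitch, tool z down
    c,s=np.cos(yaw),np.sin(yaw); cp,sp=np.cos(pitch),np.sin(pitch)
    x=np.array([c*cp,s*cp,sp]); z=-np.array([-c*sp,-s*sp,cp]); y=np.cross(z,x)
    return np.array(p,float),np.stack([x,y,z],1)
def rows(start,targets):
    p,R=start; out=[]
    for tp,tR in targets:
        d=R.T@(tp-p); r=Ro.from_matrix(R.T@tR).as_rotvec()
        out.append(np.r_[d,r].round(4)); p,R=p+R@out[-1][:3],R@Ro.from_rotvec(out[-1][3:]).as_matrix()
    return out,(p,R)
def show(o):
    for r in o: print("{"+",".join(f'"{k}":{v:g}' for k,v in zip(["x","y","z","rx","ry","rz"],r) if v)+"}")
E
python3 - <<'E'
from h import *
from rig import env
s=env.observe(); st=(np.array(s["position"]),np.array(s["tool_rot"]))
a=np.degrees(np.arctan2(st[1][1,0],st[1][0,0])); print(a)
tgt=np.array([.54,-.1125,.22]); n=13
T=[pose(st[0]+(tgt-st[0])*k/n, np.radians(a+(189.6-a)*k/n)) for k in range(1,n+1)]
o,e=rows(st,T); show(o); print(e)
E
```

```text
163.22255136370313
{"x":-0.0423,"y":-0.0386,"z":0.0019,"rz":-0.0354}
{"x":-0.0408,"y":-0.0401,"z":0.002,"rz":-0.0354}
{"x":-0.0395,"y":-0.0415,"z":0.0019,"rz":-0.0354}
{"x":-0.0379,"y":-0.0428,"z":0.002,"rz":-0.0355}
{"x":-0.0364,"y":-0.0442,"z":0.0019,"rz":-0.0354}
{"x":-0.0348,"y":-0.0455,"z":0.002,"rz":-0.0354}
{"x":-0.0332,"y":-0.0466,"z":0.0019,"rz":-0.0354}
{"x":-0.0315,"y":-0.0478,"z":0.002,"rz":-0.0354}
{"x":-0.0298,"y":-0.0489,"z":0.0019,"rz":-0.0354}
{"x":-0.0281,"y":-0.0499,"z":0.002,"rz":-0.0354}
{"x":-0.0262,"y":-0.0508,"z":0.0019,"rz":-0.0354}
{"x":-0.0245,"y":-0.0518,"z":0.002,"rz":-0.0355}
{"x":-0.0226,"y":-0.0526,"z":0.0019,"rz":-0.0354}
(array([ 0.54004728, -0.11248908,  0.22000388]), array([[-9.85991588e-01, -1.66795046e-01, -2.47765506e-05],
       [-1.66795046e-01,  9.85991588e-01,  2.08005799e-05],
       [ 2.09600368e-05,  2.46418027e-05, -9.99999999e-01]]))
```

{"api": "play_rows", "payload": {"commands": [{"grip": -1,"x": -0.0423,"y": -0.0386,"z": 0.002,"rz": -0.0354},{"grip": -1,"x": -0.0408,"y": -0.04,"z": 0.002,"rz": -0.0354},{"grip": -1,"x": -0.0395,"y": -0.0415,"z": 0.002,"rz": -0.0354},{"grip": -1,"x": -0.038,"y": -0.0428,"z": 0.002,"rz": -0.0354},{"grip": -1,"x": -0.0364,"y": -0.0442,"z": 0.002,"rz": -0.0354},{"grip": -1,"x": -0.0348,"y": -0.0455,"z": 0.002,"rz": -0.0354},{"grip": -1,"x": -0.0332,"y": -0.0466,"z": 0.002,"rz": -0.0354},{"grip": -1,"x": -0.0315,"y": -0.0478,"z": 0.002,"rz": -0.0354},{"grip": -1,"x": -0.0298,"y": -0.0489,"z": 0.002,"rz": -0.0354},{"grip": -1,"x": -0.028,"y": -0.05,"z": 0.002,"rz": -0.0354},{"grip": -1,"x": -0.0262,"y": -0.0508,"z": 0.002,"rz": -0.0354},{"grip": -1,"x": -0.0245,"y": -0.0518,"z": 0.002,"rz": -0.0354}]}}

```text
invalid input at $.commands[0]: expected keys grip, x, y, z, rx, ry, rz
```

{"api": "play_rows", "payload": {"commands": [{"grip": -1,"x": -0.0226,"y": -0.0526,"z": 0.002,"rz": -0.0354},{"grip": -1},{"grip": -1}]}}

```text
invalid input at $.commands[0]: expected keys grip, x, y, z, rx, ry, rz
```

Run:
```python
from h import *
from rig import env, optics, finder
s=env.observe(); print({k:np.round(s[k],3).tolist() for k in ["time_s","q","position","tool_rot","ft_force"]})
im=optics.get_image("wrist"); np.savez("pics/c.npz",**im); cv2.imwrite("pics/c_wrist.png",cv2.resize(im["color"],None,fx=1.5,fy=1.5))
```

```text
{'time_s': 1.35, 'q': [60.888, 21.806, 74.336, 0.002, 83.857, -12.335], 'position': [0.159, 0.527, 0.245], 'tool_rot': [[-0.957, 0.289, -0.0], [0.289, 0.957, 0.0], [0.0, 0.0, -1.0]], 'ft_force': [-0.265, 0.031, -0.003]}
```

View pics/c_wrist.png

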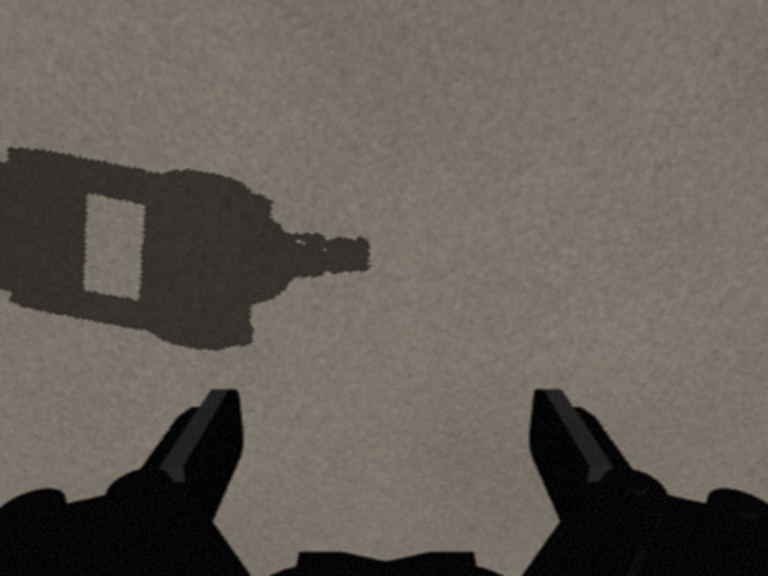

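The wrist picture shows only the counter and the arm's own shadow, with the fingers at the bottom. The rows were refused because every key must be given.

{"api": "play_rows", "payload": {"commands": [{"grip": -1,"x": -0.0423,"y": -0.0386,"z": 0.002,"rx": 0,"ry": 0,"rz": -0.0354},{"grip": -1,"x": -0.0408,"y": -0.04,"z": 0.002,"rx": 0,"ry": 0,"rz": -0.0354},{"grip": -1,"x": -0.0395,"y": -0.0415,"z": 0.002,"rx": 0,"ry": 0,"rz": -0.0354},{"grip": -1,"x": -0.038,"y": -0.0428,"z": 0.002,"rx": 0,"ry": 0,"rz": -0.0354},{"grip": -1,"x": -0.0364,"y": -0.0442,"z": 0.002,"rx": 0,"ry": 0,"rz": -0.0354},{"grip": -1,"x": -0.0348,"y": -0.0455,"z": 0.002,"rx": 0,"ry": 0,"rz": -0.0354},{"grip": -1,"x": -0.0332,"y": -0.0466,"z": 0.002,"rx": 0,"ry": 0,"rz": -0.0354},{"grip": -1,"x": -0.0315,"y": -0.0478,"z": 0.002,"rx": 0,"ry": 0,"rz": -0.0354},{"grip": -1,"x": -0.0298,"y": -0.0489,"z": 0.002,"rx": 0,"ry": 0,"rz": -0.0354},{"grip": -1,"x": -0.028,"y": -0.05,"z": 0.002,"rx": 0,"ry": 0,"rz": -0.0354},{"grip": -1,"x": -0.0262,"y": -0.0508,"z": 0.002,"rx": 0,"ry": 0,"rz": -0.0354},{"grip": -1,"x": -0.0245,"y": -0.0518,"z": 0.002,"rx": 0,"ry": 0,"rz": -0.0354}]}}

```text
time_s: 2.9
position: [0.5115, -0.0653, 0.2214]
tool_rot: [[-0.991, -0.132, 0.0], [-0.132, 0.991, -0.0], [-0.0, -0.0, -1.0]]
ft_force: [0.2, 0.9, 0.2]
grip_width: 0.0854
```

{"api": "play_rows", "payload": {"commands": [{"grip": -1,"x": -0.0226,"y": -0.0526,"z": 0.002,"rx": 0,"ry": 0,"rz": -0.0354},{"grip": -1,"x": 0,"y": 0,"z": 0,"rx": 0,"ry": 0,"rz": 0}]}}

```text
time_s: 3.15
position: [0.5412, -0.1156, 0.2183]
tool_rot: [[-0.987, -0.163, -0.0], [-0.163, 0.987, -0.0], [0.0, -0.0, -1.0]]
ft_force: [-0.6, 0.2, -0.5]
grip_width: 0.0855
```

Run:
```python
from h import *
from rig import env, optics, finder
s=env.observe(); print({k:np.round(s[k],3).tolist() for k in ["time_s","q","position","tool_rot","ft_force"]})
im=optics.get_image("wrist"); np.savez("pics/c.npz",**im); cv2.imwrite("pics/c_wrist2.png",cv2.resize(im["color"],None,fx=1.5,fy=1.5))
```

```text
{'time_s': 3.15, 'q': [-24.313, 23.34, 76.494, -0.018, 80.185, -123.707], 'position': [0.541, -0.116, 0.218], 'tool_rot': [[-0.987, -0.163, -0.0], [-0.163, 0.987, -0.0], [0.0, -0.0, -1.0]], 'ft_force': [-0.61, 0.237, -0.536]}
```

View pics/c_wrist2.png

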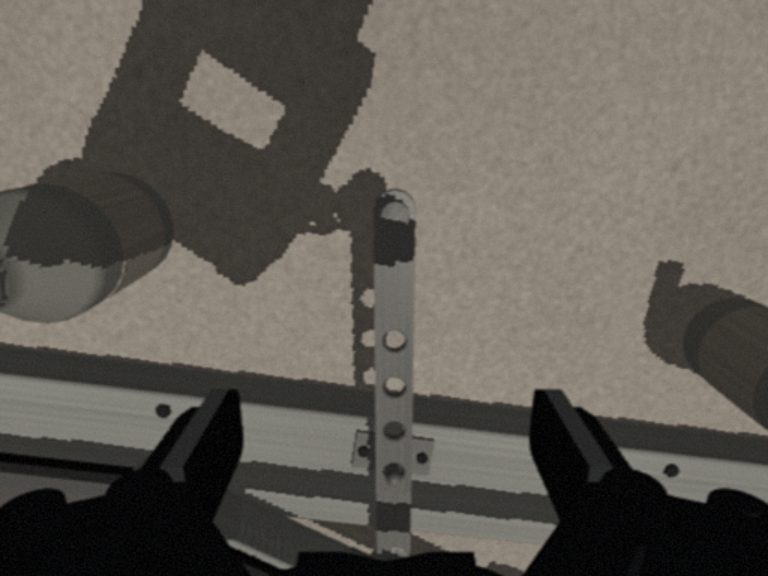

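The wrist picture shows the bar upright at column 394, with the knob at (397,210), holes at rows 340, 385, 430 and 473, and the pin visible in the last. The bottle is at left and the spray's edge at right.

Run:
```python
from h import *
from scipy.optimize import least_squares
from rig import env
im=dict(np.load("pics/c.npz")); 
obs=[((394,340),172,.064),((394,385),140,.064),((394,430),108,.064),((394,473),76,.064),((397,210),252,.083)]
def f(p):
    g=np.array(p[:2]);t=p[2];d=np.array([np.cos(t),np.sin(t)])
    return np.ravel([proj(im,np.r_[g+d*(220-s)/1000,z])-(np.array(uv)/1.5-.17) for uv,s,z in obs])
s=least_squares(f,[.53,-.115,.16]);g=s.x[:2];d=np.array([np.cos(s.x[2]),np.sin(s.x[2])]); print("grip",g,np.degrees(s.x[2]),"pin",g+.144*d); print(s.fun.reshape(-1,2).round(1).tolist())
e=env.observe(); st=(np.array(e["position"]),np.array(e["tool_rot"])); print(st[0])
```

```text
grip [ 0.53548415 -0.11065686] 9.211800728272486 pin [ 0.67762703 -0.0876047 ]
[[0.5, -0.8], [0.2, 0.1], [-0.1, -0.8], [-0.3, -2.2], [-0.3, 2.5]]
[ 0.54026309 -0.11370037  0.21863912]
```

Run:
```python
from h import *
from rig import env
e=env.observe(); st=(np.array(e["position"]),np.array(e["tool_rot"])); yaw=np.radians(189.3)
g=[.538,-.1113]
T=[pose([*g,z],yaw) for z in (.18,.13,.09,.065,.057)]
o,_=rows(st,T); show(o)
```

```text
{"x":0.0018,"y":0.0027,"z":0.0386,"rx":0.0007,"ry":-0.0008,"rz":0.0029}
{"z":0.05}
{"z":0.04}
{"z":0.025}
{"z":0.008}
```

{"api": "play_rows", "payload": {"commands": [{"grip": -1,"x": 0.0018,"y": 0.0027,"z": 0.0386,"rx": 0,"ry": 0,"rz": 0.003},{"grip": -1,"x": 0,"y": 0,"z": 0.05,"rx": 0,"ry": 0,"rz": 0},{"grip": -1,"x": 0,"y": 0,"z": 0.04,"rx": 0,"ry": 0,"rz": 0},{"grip": -1,"x": 0,"y": 0,"z": 0.025,"rx": 0,"ry": 0,"rz": 0},{"grip": -1,"x": 0,"y": 0,"z": 0.008,"rx": 0,"ry": 0,"rz": 0},{"grip": -1,"x": 0,"y": 0,"z": 0,"rx": 0,"ry": 0,"rz": 0}]}}

```text
time_s: 3.95
position: [0.5379, -0.1096, 0.0583]
tool_rot: [[-0.986, -0.164, 0.0], [-0.164, 0.986, -0.0], [-0.0, -0.0, -1.0]]
ft_force: [1.3, -0.6, 0.0]
grip_width: 0.0854
```

Run:
```python
from h import *
from rig import env, optics, finder
s=env.observe(); print({k:np.round(s[k],3).tolist() for k in ["time_s","q","position","tool_rot","ft_force"]})
im=optics.get_image("wrist"); np.savez("pics/d.npz",**im); 
im2=optics.get_image("side"); a=cv2.resize(im2["color"][140:240,190:330],None,fx=4,fy=4)
cv2.imwrite("pics/d_wrist.png",cv2.resize(im["color"],None,fx=1.5,fy=1.5)); cv2.imwrite("pics/d_side.png",a)
```

```text
{'time_s': 3.95, 'q': [-23.882, 33.508, 89.181, 0.004, 57.288, -123.341], 'position': [0.538, -0.11, 0.058], 'tool_rot': [[-0.986, -0.164, 0.0], [-0.164, 0.986, -0.0], [-0.0, -0.0, -1.0]], 'ft_force': [1.295, -0.597, 0.022]}
```

View pics/d_wrist.png

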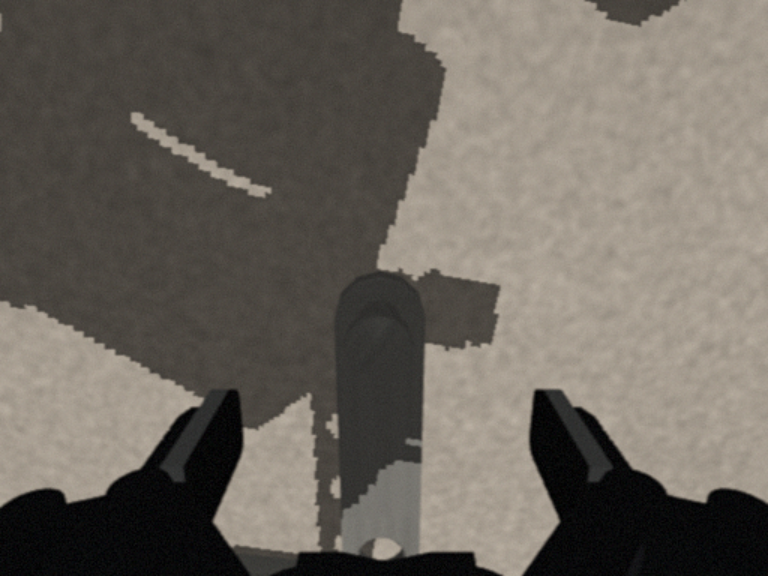

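View pics/d_side.png

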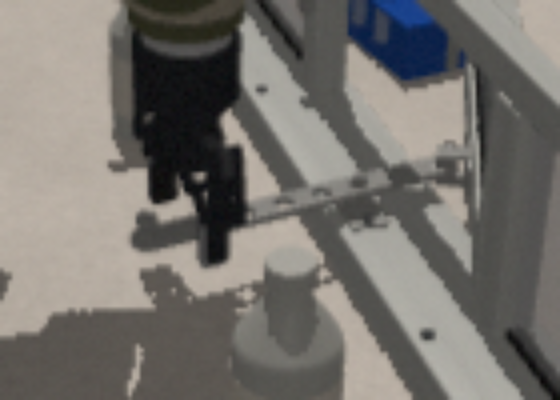

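The bar lies between the open fingers, centred at about column 380 against 386 for the fingers, with hole 4 just showing at the bottom edge. Closing now.

{"api": "play_rows", "payload": {"commands": [{"grip": -1,"x": 0,"y": -0.0015,"z": 0.001,"rx": 0,"ry": 0,"rz": 0},{"grip": 0.4,"x": 0,"y": 0,"z": 0,"rx": 0,"ry": 0,"rz": 0},{"grip": 1,"x": 0,"y": 0,"z": 0,"rx": 0,"ry": 0,"rz": 0},{"grip": 1,"x": 0,"y": 0,"z": 0,"rx": 0,"ry": 0,"rz": 0},{"grip": 1,"x": 0,"y": 0,"z": 0,"rx": 0,"ry": 0,"rz": 0},{"grip": 1,"x": 0,"y": 0,"z": 0,"rx": 0,"ry": 0,"rz": 0}], "squeeze": 45}}

```text
time_s: 4.8
position: [0.5381, -0.1117, 0.0568]
tool_rot: [[-0.987, -0.164, 0.0], [-0.164, 0.987, -0.0], [-0.0, -0.0, -1.0]]
ft_force: [-0.6, -0.5, 1.5]
grip_width: 0.0231
```

Run:
```python
from h import *
from rig import env, optics, finder
s=env.observe(); print({k:np.round(s[k],4).tolist() for k in ["time_s","position","tool_rot","ft_force","wrist_torque","grip_width"]})
im=optics.get_image("wrist"); np.savez("pics/e.npz",**im); 
cv2.imwrite("pics/e_wrist.png",cv2.resize(im["color"],None,fx=1.5,fy=1.5))
```

```text
{'time_s': 4.8, 'position': [0.5381, -0.1117, 0.0568], 'tool_rot': [[-0.9865, -0.1637, 0.0001], [-0.1637, 0.9865, -0.0001], [-0.0, -0.0002, -1.0]], 'ft_force': [-0.5645, -0.534, 1.5006], 'wrist_torque': [0.0125, 0.0552, 0.0653], 'grip_width': 0.0231}
```

View pics/e_wrist.png

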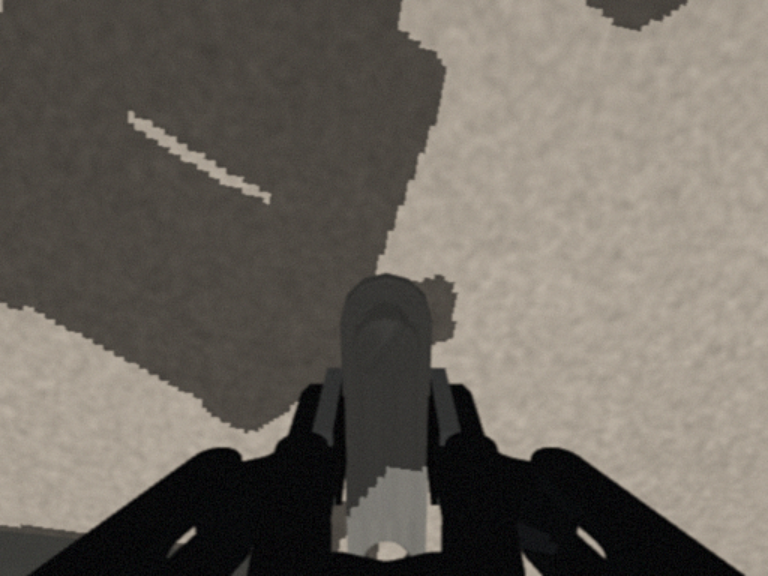

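Run:
```python
from h import *
im=dict(np.load("pics/e.npz")); p=np.array([.5381,-.1117]); x=np.array([-.9865,-.1637])
for nm,s,z,row in (("tail top",264,.064,275),("hole4 edge",179,.064,541)):
    for off in (-6,-3,0,3,6): # grip s = 220+off
        P=np.r_[p+x*(s-220-off)/1000,z]; print(nm,off,((proj(im,P)+.17)*1.5).round(0),row)
w=cloud(im); r=w[150:370,245:270].reshape(-1,3); r=r[(r[:,2]>.05)&(r[:,2]<.1)]
t=(r[:,:2]-p)@x; print(t.min(),t.max())
k=r[:,2]>.076; print("knob t",t[k].min(),t[k].max(), "z bar",np.median(r[~k][:,2]), r[k][:,2].max())
```

```text
tail top -6 [384. 258.] 275
tail top -3 [384. 270.] 275
tail top 0 [384. 281.] 275
tail top 3 [384. 292.] 275
tail top 6 [384. 303.] 275
hole4 edge -6 [384. 530.] 541
hole4 edge -3 [384. 538.] 541
hole4 edge 0 [384. 545.] 541
hole4 edge 3 [384. 553.] 541
hole4 edge 6 [384. 560.] 541
-0.0431988320758494 0.04517218077006795
knob t 0.0251780718046349 0.04165751590225493 z bar 0.06438075034818576 0.08426239856010892
```

```bash
cat >> h.py <<'E'
from scipy.optimize import brentq
YAW=np.radians(1.57)
def Rz(a): return np.array([[np.cos(a),-np.sin(a)],[np.sin(a),np.cos(a)]])
def fulc(a): return np.array([45+150*np.sin(a)-32*np.cos(a),-140+150*np.cos(a)+32*np.sin(a)])/1000
def a_of(s): return brentq(lambda a:np.linalg.norm(fulc(a))-s,.2,1.4)
def bar(a,th,P0,sg=.2186,off=.0042,dyaw=0):
    F=P0+Rz(YAW)@fulc(a); v=P0-F; yaw=np.arctan2(v[1],v[0])+dyaw
    yaw%=2*np.pi
    d=np.array([np.cos(yaw)*np.cos(th),np.sin(yaw)*np.cos(th),np.sin(th)])
    p,R=pose([0,0,0],yaw,th); return np.r_[F,.061]+sg*d+R[:,2]*off,R
E
python3 - <<'E'
from h import *
from rig import env
e=env.observe(); st=(np.array(e["position"]),np.array(e["tool_rot"]))
P0=np.array([.680,-.0877]); print(a_of(.076),a_of(.172))
a=a_of(.076); t0=bar(a,0,P0); print(t0[0],st[0],t0[1][:,0])
# shift P0 so that nominal start matches measured
P1=P0+(st[0]-t0[0])[:2]; print("P1",P1)
T=[bar(a,np.radians(th),P1) for th in np.linspace(0,17.5,10)[1:]]
o,_=rows(bar(a,0,P1),T); show(o); print(T[-1])
E
```

```text
0.4089877265181301 1.1176856525975907
[ 0.53931498 -0.11099132  0.0568    ] [ 0.53808526 -0.11169416  0.05682213] [-0.98657096 -0.16333323  0.        ]
P1 [ 0.67877028 -0.08840284]
{"z":-0.0074,"ry":0.0339}
{"z":-0.0074,"ry":0.034}
{"x":0.0001,"z":-0.0075,"ry":0.0339}
{"z":-0.0074,"ry":0.0339}
{"z":-0.0074,"ry":0.034}
{"z":-0.0074,"ry":0.0339}
{"z":-0.0074,"ry":0.034}
{"z":-0.0075,"ry":0.0339}
{"z":-0.0074,"ry":0.0339}
(array([ 0.54682086, -0.11024792,  0.12272868]), array([[-9.40909446e-01, -1.63333230e-01, -2.96667609e-01],
       [-1.55773670e-01,  9.86570958e-01, -4.91152495e-02],
       [ 3.00705800e-01, -6.93889390e-18, -9.53716951e-01]]))
```

{"api": "play_rows", "payload": {"commands": [{"grip": 1,"x": 0,"y": 0,"z": -0.0074,"rx": 0,"ry": 0.034,"rz": 0},{"grip": 1,"x": 0,"y": 0,"z": -0.0074,"rx": 0,"ry": 0.034,"rz": 0},{"grip": 1,"x": 0,"y": 0,"z": -0.0074,"rx": 0,"ry": 0.034,"rz": 0},{"grip": 1,"x": 0,"y": 0,"z": -0.0074,"rx": 0,"ry": 0.034,"rz": 0},{"grip": 1,"x": 0,"y": 0,"z": -0.0074,"rx": 0,"ry": 0.034,"rz": 0},{"grip": 1,"x": 0,"y": 0,"z": -0.0074,"rx": 0,"ry": 0.034,"rz": 0},{"grip": 1,"x": 0,"y": 0,"z": -0.0074,"rx": 0,"ry": 0.034,"rz": 0},{"grip": 1,"x": 0,"y": 0,"z": -0.0074,"rx": 0,"ry": 0.034,"rz": 0},{"grip": 1,"x": 0,"y": 0,"z": -0.0074,"rx": 0,"ry": 0.034,"rz": 0},{"grip": 1,"x": 0,"y": 0,"z": 0,"rx": 0,"ry": 0,"rz": 0}]}}

```text
time_s: 6.1
position: [0.5472, -0.1101, 0.1222]
tool_rot: [[-0.941, -0.164, -0.297], [-0.156, 0.986, -0.049], [0.301, 0.0, -0.954]]
ft_force: [-0.3, 0.1, -1.8]
grip_width: 0.0226
```

Run:
```python
from h import *
from rig import env, optics, finder
s=env.observe(); print({k:np.round(s[k],4).tolist() for k in ["time_s","position","tool_rot","ft_force","wrist_torque","grip_width"]})
im2=optics.get_image("side"); np.savez("pics/f_side.npz",**im2); a=cv2.resize(im2["color"][140:240,190:330],None,fx=5,fy=5,interpolation=cv2.INTER_CUBIC)
cv2.imwrite("pics/f_side.png",a)
```

```text
{'time_s': 6.1, 'position': [0.5472, -0.1101, 0.1222], 'tool_rot': [[-0.9408, -0.1639, -0.2969], [-0.1563, 0.9865, -0.0493], [0.3009, 0.0, -0.9536]], 'ft_force': [-0.3397, 0.1145, -1.8396], 'wrist_torque': [-0.0214, -0.335, 0.0134], 'grip_width': 0.0226}
```

View pics/f_side.png

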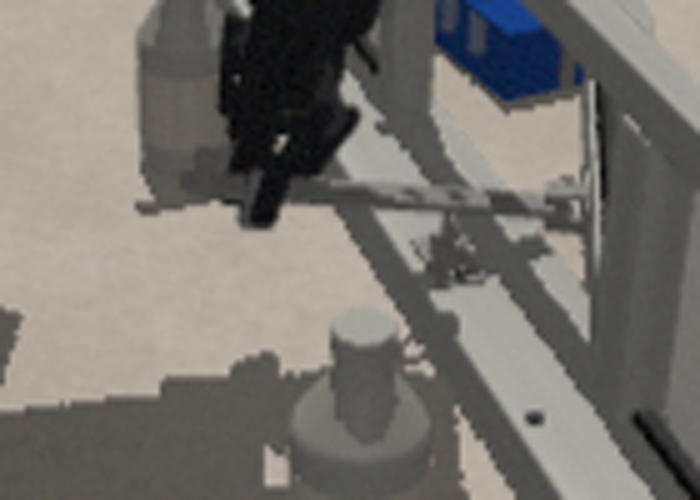

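The stay is up, with the pin visible just under the bar at (453,225). I'll lift a bit more, then push.

Run:
```python
from h import *
from rig import env
e=env.observe(); st=(np.array(e["position"]),np.array(e["tool_rot"]))
P1=np.array([.679,-.0884]); a0=a_of(.076);a1=a_of(.172)
cur=bar(a0,np.radians(17.5),P1); print(cur[0],st[0])
T=[bar(a0,np.radians(t),P1) for t in (19,20.5)]
A=np.linspace(a0,a1,23)[1:]
for a in A:
    s=np.linalg.norm(fulc(a)); T.append(bar(a,np.arcsin(.0266/s),P1))
o,_=rows(cur,T); show(o); print(T[-1][0], np.degrees(np.arcsin(.0266/.172)))
```

```text
[ 0.54705058 -0.11024508  0.12272868] [ 0.54708778 -0.11006823  0.12199501]
{"z":-0.0057,"ry":0.0262}
{"x":0.0001,"z":-0.0057,"ry":0.0262}
{"x":-0.0046,"y":0.0027,"z":0.0031,"rx":-0.0072,"ry":-0.0217,"rz":0.0198}
{"x":-0.0045,"y":0.0025,"z":0.0026,"rx":-0.0066,"ry":-0.019,"rz":0.0195}
{"x":-0.0045,"y":0.0024,"z":0.0022,"rx":-0.0061,"ry":-0.0168,"rz":0.0191}
{"x":-0.0045,"y":0.0023,"z":0.0019,"rx":-0.0057,"ry":-0.015,"rz":0.0189}
{"x":-0.0045,"y":0.0022,"z":0.0017,"rx":-0.0053,"ry":-0.0135,"rz":0.0186}
{"x":-0.0044,"y":0.0021,"z":0.0014,"rx":-0.005,"ry":-0.0122,"rz":0.0185}
{"x":-0.0045,"y":0.002,"z":0.0013,"rx":-0.0047,"ry":-0.0111,"rz":0.0182}
{"x":-0.0044,"y":0.0018,"z":0.0011,"rx":-0.0045,"ry":-0.0101,"rz":0.0181}
{"x":-0.0044,"y":0.0018,"z":0.0009,"rx":-0.0043,"ry":-0.0093,"rz":0.0179}
{"x":-0.0044,"y":0.0017,"z":0.0009,"rx":-0.0041,"ry":-0.0085,"rz":0.0178}
{"x":-0.0043,"y":0.0016,"z":0.0007,"rx":-0.0039,"ry":-0.0078,"rz":0.0177}
{"x":-0.0044,"y":0.0015,"z":0.0007,"rx":-0.0037,"ry":-0.0073,"rz":0.0175}
{"x":-0.0043,"y":0.0015,"z":0.0006,"rx":-0.0036,"ry":-0.0067,"rz":0.0175}
{"x":-0.0042,"y":0.0013,"z":0.0005,"rx":-0.0034,"ry":-0.0062,"rz":0.0174}
{"x":-0.0042,"y":0.0013,"z":0.0004,"rx":-0.0034,"ry":-0.0058,"rz":0.0174}
{"x":-0.0042,"y":0.0012,"z":0.0004,"rx":-0.0032,"ry":-0.0054,"rz":0.0172}
{"x":-0.0042,"y":0.0011,"z":0.0004,"rx":-0.0031,"ry":-0.0051,"rz":0.0172}
{"x":-0.0041,"y":0.0011,"z":0.0003,"rx":-0.003,"ry":-0.0048,"rz":0.0171}
{"x":-0.0041,"y":0.001,"z":0.0002,"rx":-0.0029,"ry":-0.0044,"rz":0.0171}
{"x":-0.004,"y":0.0009,"z":0.0003,"rx":-0.0028,"ry":-0.0042,"rz":0.0171}
{"x":-0.004,"y":0.0008,"z":0.0002,"rx":-0.0028,"ry":-0.0039,"rz":0.017}
{"x":-0.004,"y":0.0008,"z":0.0002,"rx":-0.0027,"ry":-0.0038,"rz":0.0169}
[ 0.63566683 -0.0777631   0.09065727] 8.896565405849268
```

{"api": "play_rows", "payload": {"commands": [{"grip": 1,"x": 0,"y": 0,"z": -0.0057,"rx": 0,"ry": 0.0262,"rz": 0},{"grip": 1,"x": 0,"y": 0,"z": -0.0057,"rx": 0,"ry": 0.0262,"rz": 0},{"grip": 1,"x": -0.0046,"y": 0.0027,"z": 0.0031,"rx": -0.0072,"ry": -0.0217,"rz": 0.0198},{"grip": 1,"x": -0.0045,"y": 0.0025,"z": 0.0026,"rx": -0.0066,"ry": -0.019,"rz": 0.0195},{"grip": 1,"x": -0.0045,"y": 0.0024,"z": 0.0022,"rx": -0.0061,"ry": -0.0168,"rz": 0.0191},{"grip": 1,"x": -0.0045,"y": 0.0023,"z": 0.0019,"rx": -0.0057,"ry": -0.015,"rz": 0.0189},{"grip": 1,"x": -0.0045,"y": 0.0022,"z": 0.0017,"rx": -0.0053,"ry": -0.0135,"rz": 0.0186},{"grip": 1,"x": -0.0044,"y": 0.0021,"z": 0.0014,"rx": -0.005,"ry": -0.0122,"rz": 0.0185}]}}

```text
time_s: 7.15
position: [0.5705, -0.0929, 0.1125]
tool_rot: [[-0.966, -0.043, -0.256], [-0.042, 0.999, -0.011], [0.257, -0.0, -0.967]]
ft_force: [-1.8, 0.9, -0.6]
grip_width: 0.0228
```

Run:
```python
from h import *
from rig import env, optics, finder
s=env.observe(); print({k:np.round(s[k],4).tolist() for k in ["time_s","position","tool_rot","ft_force","wrist_torque","grip_width"]})
im2=optics.get_image("side"); a=cv2.resize(im2["color"][130:240,190:340],None,fx=4,fy=4,interpolation=cv2.INTER_CUBIC)
b=optics.get_image("scene")["color"]; b=cv2.resize(b[120:300,190:430],None,fx=2.4,fy=2.4,interpolation=cv2.INTER_CUBIC)
cv2.imwrite("pics/g_side.png",a);cv2.imwrite("pics/g_scene.png",b)
```

```text
{'time_s': 7.15, 'position': [0.5705, -0.0929, 0.1125], 'tool_rot': [[-0.9656, -0.0431, -0.2563], [-0.0417, 0.9991, -0.0111], [0.2565, -0.0, -0.9665]], 'ft_force': [-1.7945, 0.9021, -0.6214], 'wrist_torque': [0.0316, 0.0546, 0.0244], 'grip_width': 0.0228}
```

View pics/g_side.png

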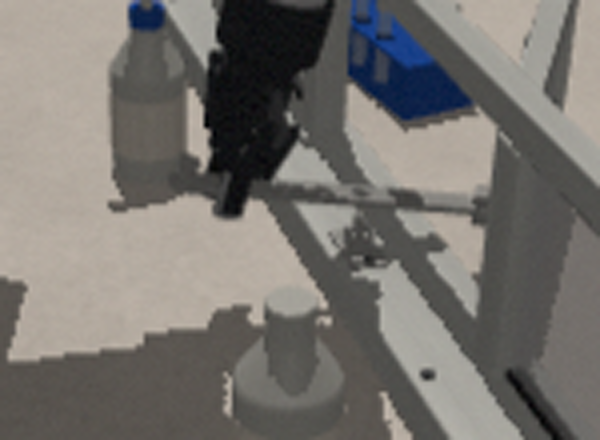

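View pics/g_scene.png

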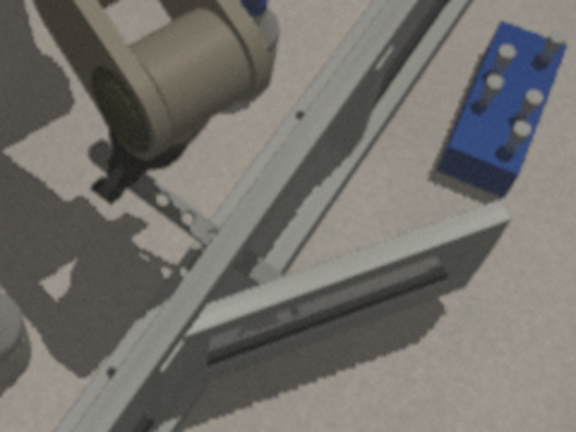

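The bar is clear of the pin, the sash is opening, and the arm stays clear of the bottles. Continuing.

{"api": "play_rows", "payload": {"commands": [{"grip": 1,"x": -0.0045,"y": 0.002,"z": 0.0013,"rx": -0.0047,"ry": -0.0111,"rz": 0.0182},{"grip": 1,"x": -0.0044,"y": 0.0018,"z": 0.0011,"rx": -0.0045,"ry": -0.0101,"rz": 0.0181},{"grip": 1,"x": -0.0044,"y": 0.0018,"z": 0.0009,"rx": -0.0043,"ry": -0.0093,"rz": 0.0179},{"grip": 1,"x": -0.0044,"y": 0.0017,"z": 0.0009,"rx": -0.0041,"ry": -0.0085,"rz": 0.0178},{"grip": 1,"x": -0.0043,"y": 0.0016,"z": 0.0007,"rx": -0.0039,"ry": -0.0078,"rz": 0.0177},{"grip": 1,"x": -0.0044,"y": 0.0015,"z": 0.0007,"rx": -0.0037,"ry": -0.0073,"rz": 0.0175},{"grip": 1,"x": -0.0043,"y": 0.0015,"z": 0.0006,"rx": -0.0036,"ry": -0.0067,"rz": 0.0175},{"grip": 1,"x": -0.0042,"y": 0.0013,"z": 0.0005,"rx": -0.0034,"ry": -0.0062,"rz": 0.0174},{"grip": 1,"x": -0.0042,"y": 0.0013,"z": 0.0004,"rx": -0.0034,"ry": -0.0058,"rz": 0.0174},{"grip": 1,"x": -0.0042,"y": 0.0012,"z": 0.0004,"rx": -0.0032,"ry": -0.0054,"rz": 0.0172},{"grip": 1,"x": -0.0042,"y": 0.0011,"z": 0.0004,"rx": -0.0031,"ry": -0.0051,"rz": 0.0172},{"grip": 1,"x": -0.0041,"y": 0.0011,"z": 0.0003,"rx": -0.003,"ry": -0.0048,"rz": 0.0171}]}}

```text
time_s: 8.75
position: [0.6198, -0.0779, 0.0937]
tool_rot: [[-0.971, 0.172, -0.168], [0.169, 0.985, 0.029], [0.171, -0.0, -0.985]]
ft_force: [-2.7, 0.3, -1.0]
grip_width: 0.0229
```

{"api": "play_rows", "payload": {"commands": [{"grip": 1,"x": -0.0041,"y": 0.001,"z": 0.0002,"rx": -0.0029,"ry": -0.0044,"rz": 0.0171},{"grip": 1,"x": -0.004,"y": 0.0009,"z": 0.0003,"rx": -0.0028,"ry": -0.0042,"rz": 0.0171},{"grip": 1,"x": -0.004,"y": 0.0008,"z": 0.0002,"rx": -0.0028,"ry": -0.0039,"rz": 0.017},{"grip": 1,"x": -0.004,"y": 0.0008,"z": 0.0002,"rx": -0.0027,"ry": -0.0038,"rz": 0.0169},{"grip": 1,"x": 0,"y": 0,"z": 0,"rx": 0,"ry": 0,"rz": 0}]}}

```text
time_s: 9.38
position: [0.6364, -0.0779, 0.0903]
tool_rot: [[-0.96, 0.238, -0.149], [0.236, 0.971, 0.036], [0.153, -0.0, -0.988]]
ft_force: [2.5, -0.0, -2.2]
grip_width: 0.023
```

Run:
```python
from h import *
from rig import env, optics, finder
s=env.observe(); print({k:np.round(s[k],4).tolist() for k in ["time_s","position","tool_rot","ft_force","wrist_torque","grip_width"]})
im2=optics.get_image("side"); np.savez("pics/h_side.npz",**im2); a=cv2.resize(im2["color"][140:230,210:330],None,fx=6,fy=6,interpolation=cv2.INTER_CUBIC)
im=optics.get_image("scene"); np.savez("pics/h_scene.npz",**im); b=im["color"]; b=cv2.resize(b[170:280,200:340],None,fx=5,fy=5,interpolation=cv2.INTER_CUBIC)
im=optics.get_image("wrist"); np.savez("pics/h_wrist.npz",**im); cv2.imwrite("pics/h_wrist.png",cv2.resize(im["color"],None,fx=1.5,fy=1.5))
cv2.imwrite("pics/h_side.png",a);cv2.imwrite("pics/h_scene.png",b)
```

```text
{'time_s': 9.375, 'position': [0.6364, -0.0779, 0.0903], 'tool_rot': [[-0.9597, 0.2385, -0.1489], [0.2357, 0.9711, 0.0362], [0.1533, -0.0003, -0.9882]], 'ft_force': [2.4588, -0.0224, -2.2154], 'wrist_torque': [-0.0221, -0.4296, 0.0064], 'grip_width': 0.023}
```

View pics/h_side.png

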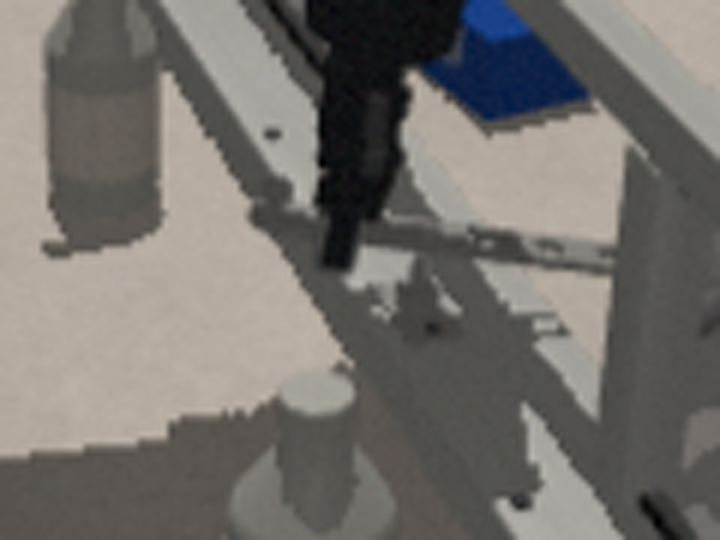

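View pics/h_scene.png

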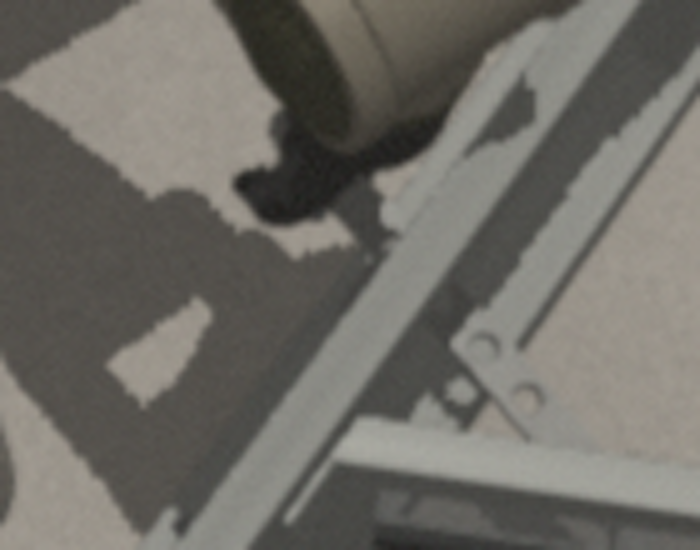

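View pics/h_wrist.png

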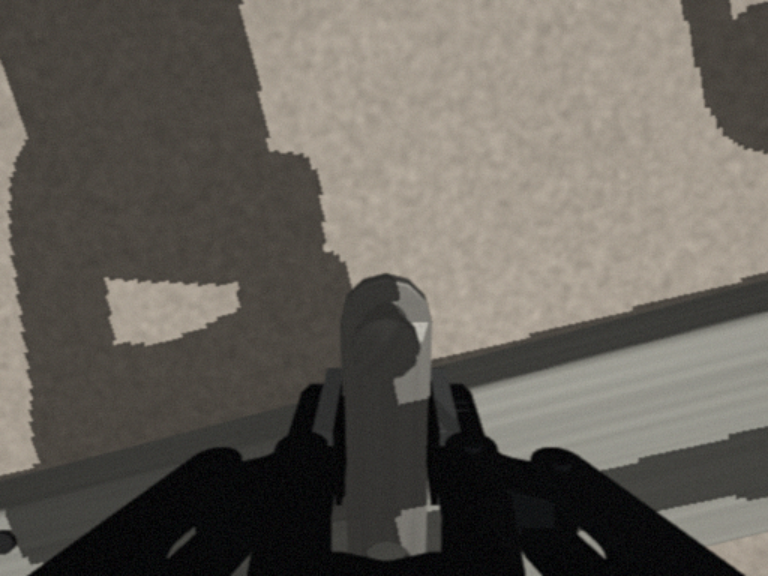

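Run:
```python
from h import *
from rig import env
e=env.observe(); p=np.array(e["position"]);R=np.array(e["tool_rot"])
g=p-R[:,2]*.0042
ims={n:dict(np.load(f"pics/h_{n}.npz")) for n in ["scene","side","wrist"]}
for s in (76,108,140,172):
    P=g+R[:,0]*(s-218.6)/1000-R[:,2]*.003
    print(s,P.round(4),"scene5",((proj(ims["scene"],P)-[200,170]+.4)*5).round(0),"side6",((proj(ims["side"],P)-[210,140]+.4)*6).round(0))
for P in ([.679,-.0884,.074],[.682,-.0875,.074]):
    print("pin",((proj(ims["side"],P)-[210,140]+.4)*6).round(0), ((proj(ims["side"],np.r_[P[:2],.058])-[210,140]+.4)*6).round(0))
F=g-R[:,0]*.2186; print("fulcrum",F)
```

```text
76 [ 0.774  -0.1117  0.0756] scene5 [523. 398.] side6 [607. 255.]
108 [ 0.7433 -0.1041  0.0806] scene5 [479. 346.] side6 [546. 248.]
140 [ 0.7126 -0.0966  0.0855] scene5 [436. 296.] side6 [485. 240.]
172 [ 0.6819 -0.0891  0.0904] scene5 [393. 246.] side6 [424. 232.]
pin [416. 260.] [415. 286.]
pin [421. 258.] [420. 285.]
fulcrum [ 0.84649426 -0.12942254  0.0610052 ]
```

Predicted hole positions (side 485,240 and 546,248) match the picture, and hole 4 is over the pin within about 2 mm. Lowering about the fulcrum while watching the force.

{"api": "play_rows", "payload": {"commands": [{"grip": 1,"x": 0,"y": 0,"z": 0.0042,"rx": 0,"ry": -0.0194,"rz": 0},{"grip": 1,"x": 0,"y": 0,"z": 0.0042,"rx": 0,"ry": -0.0194,"rz": 0},{"grip": 1,"x": 0,"y": 0,"z": 0.0042,"rx": 0,"ry": -0.0194,"rz": 0},{"grip": 1,"x": 0,"y": 0,"z": 0.0042,"rx": 0,"ry": -0.0194,"rz": 0},{"grip": 1,"x": 0,"y": 0,"z": 0,"rx": 0,"ry": 0,"rz": 0},{"grip": 1,"x": 0,"y": 0,"z": 0,"rx": 0,"ry": 0,"rz": 0}]}}

```text
time_s: 10.28
position: [0.6332, -0.0769, 0.0736]
tool_rot: [[-0.968, 0.238, -0.077], [0.237, 0.971, 0.019], [0.079, -0.0, -0.997]]
ft_force: [-0.5, 1.0, -2.0]
grip_width: 0.0228
```

Run:
```python
from h import *
from rig import env, optics
e=env.observe(); p=np.array(e["position"]);R=np.array(e["tool_rot"])
print({k:np.round(e[k],3).tolist() for k in ["time_s","position","ft_force","wrist_torque"]})
g=p-R[:,2]*.0042; print("hole4",g-R[:,0]*.0466,"ful",g-R[:,0]*.2186)
im2=optics.get_image("side"); a=cv2.resize(im2["color"][150:220,230:320],None,fx=8,fy=8,interpolation=cv2.INTER_CUBIC)
cv2.imwrite("pics/i_side.png",a)
```

```text
{'time_s': 10.275, 'position': [0.633, -0.077, 0.074], 'ft_force': [-0.478, 0.981, -2.003], 'wrist_torque': [0.168, -0.0, 0.237]}
hole4 [ 0.67860042 -0.08804736  0.07406216] ful [ 0.84513649 -0.12882821  0.06039987]
```

View pics/i_side.png

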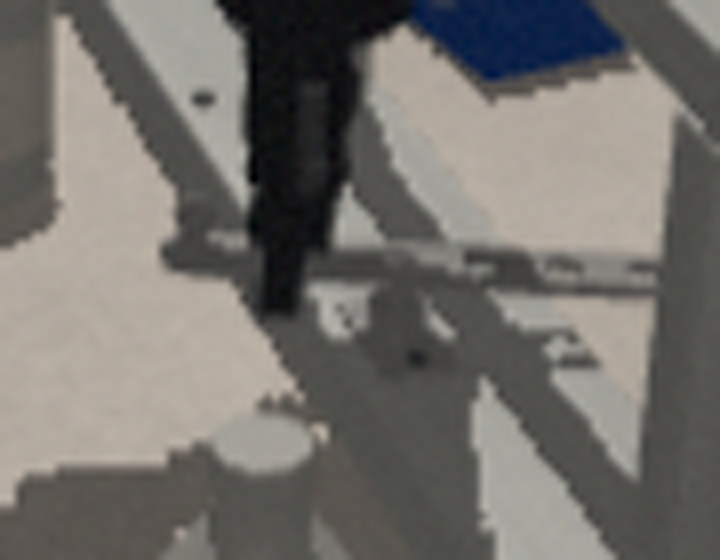

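{"api": "play_rows", "payload": {"commands": [{"grip": 1,"x": 0,"y": 0,"z": 0.0042,"rx": 0,"ry": -0.0194,"rz": 0},{"grip": 1,"x": 0,"y": 0,"z": 0,"rx": 0,"ry": 0,"rz": 0},{"grip": 1,"x": 0,"y": 0,"z": 0,"rx": 0,"ry": 0,"rz": 0}]}}

```text
time_s: 10.7
position: [0.6332, -0.077, 0.0694]
tool_rot: [[-0.97, 0.238, -0.057], [0.238, 0.971, 0.014], [0.059, -0.0, -0.998]]
ft_force: [0.2, 1.3, -1.4]
grip_width: 0.023
```

{"api": "play_rows", "payload": {"commands": [{"grip": 1,"x": 0,"y": 0,"z": 0.0025,"rx": 0,"ry": -0.0115,"rz": 0},{"grip": 1,"x": 0,"y": 0,"z": 0,"rx": 0,"ry": 0,"rz": 0},{"grip": 1,"x": 0,"y": 0,"z": 0,"rx": 0,"ry": 0,"rz": 0}]}}

```text
time_s: 11.08
position: [0.6331, -0.077, 0.0669]
tool_rot: [[-0.97, 0.238, -0.046], [0.238, 0.971, 0.011], [0.047, -0.0, -0.999]]
ft_force: [0.2, 0.3, -0.6]
grip_width: 0.023
```

No contact force with the bar's underside already well below the pin's top, so the hole is over the pin. Lowering the rest.

{"api": "play_rows", "payload": {"commands": [{"grip": 1,"x": 0,"y": 0,"z": 0.0034,"rx": 0,"ry": -0.0157,"rz": 0},{"grip": 1,"x": 0,"y": 0,"z": 0.0034,"rx": 0,"ry": -0.0157,"rz": 0},{"grip": 1,"x": 0,"y": 0,"z": 0.0032,"rx": 0,"ry": -0.0147,"rz": 0},{"grip": 1,"x": 0,"y": 0,"z": 0,"rx": 0,"ry": 0,"rz": 0},{"grip": 1,"x": 0,"y": 0,"z": 0,"rx": 0,"ry": 0,"rz": 0}]}}

```text
time_s: 11.7
position: [0.6329, -0.077, 0.057]
tool_rot: [[-0.971, 0.238, -0.001], [0.238, 0.971, -0.0], [0.001, -0.0, -1.0]]
ft_force: [2.5, 0.7, 0.6]
grip_width: 0.0226
```

Run:
```python
from h import *
from rig import env, optics
e=env.observe(); p=np.array(e["position"]);R=np.array(e["tool_rot"])
print({k:np.round(e[k],3).tolist() for k in ["time_s","position","ft_force","wrist_torque"]})
g=p-R[:,2]*.0042; print("hole4",g-R[:,0]*.0466,"ful",g-R[:,0]*.2186)
im2=optics.get_image("side"); a=cv2.resize(im2["color"][150:220,230:320],None,fx=8,fy=8,interpolation=cv2.INTER_CUBIC)
cv2.imwrite("pics/j_side.png",a)
```

```text
{'time_s': 11.7, 'position': [0.633, -0.077, 0.057], 'ft_force': [2.531, 0.729, 0.642], 'wrist_torque': [0.039, -0.393, 0.254]}
hole4 [ 0.6782032  -0.08805259  0.06121751] ful [ 0.84526078 -0.12898857  0.06111004]
```

View pics/j_side.png

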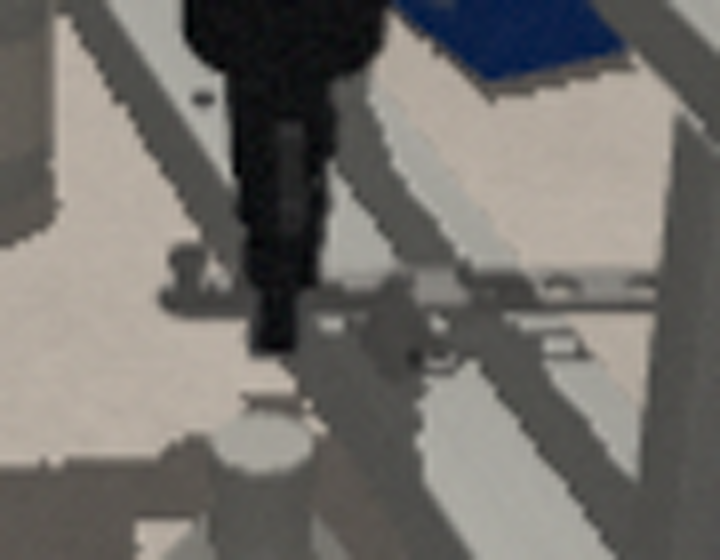

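The bar lies level on the shoulder at z≈0.061. Letting go and retreating upwards.

{"api": "play_rows", "payload": {"commands": [{"grip": 0.3,"x": 0,"y": 0,"z": 0,"rx": 0,"ry": 0,"rz": 0},{"grip": -0.2,"x": 0,"y": 0,"z": 0,"rx": 0,"ry": 0,"rz": 0},{"grip": -0.5,"x": 0,"y": 0,"z": 0,"rx": 0,"ry": 0,"rz": 0},{"grip": -0.5,"x": 0,"y": 0,"z": 0,"rx": 0,"ry": 0,"rz": 0},{"grip": -0.5,"x": 0,"y": 0,"z": -0.01,"rx": 0,"ry": 0,"rz": 0},{"grip": -0.5,"x": 0,"y": 0,"z": -0.02,"rx": 0,"ry": 0,"rz": 0},{"grip": -0.5,"x": 0,"y": 0,"z": -0.03,"rx": 0,"ry": 0,"rz": 0},{"grip": -0.5,"x": 0.01,"y": 0,"z": -0.03,"rx": 0,"ry": 0,"rz": 0},{"grip": -0.5,"x": 0.03,"y": 0,"z": -0.03,"rx": 0,"ry": 0,"rz": 0},{"grip": -0.5,"x": 0.04,"y": 0,"z": -0.03,"rx": 0,"ry": 0,"rz": 0},{"grip": -0.5,"x": 0.04,"y": 0,"z": 0,"rx": 0,"ry": 0,"rz": 0},{"grip": -0.5,"x": 0,"y": 0,"z": 0,"rx": 0,"ry": 0,"rz": 0}]}}

```text
time_s: 13.25
position: [0.5146, -0.0477, 0.2085]
tool_rot: [[-0.971, 0.238, -0.0], [0.238, 0.971, -0.0], [0.0, -0.0, -1.0]]
ft_force: [0.4, -1.0, -0.5]
grip_width: 0.0642
```

Run:
```python
from h import *
from rig import env, optics
e=env.observe(); print({k:np.round(e[k],3).tolist() for k in ["time_s","position","ft_force","grip_width"]})
im=optics.get_image("side"); a=cv2.resize(im["color"][150:220,220:320],None,fx=7,fy=7,interpolation=cv2.INTER_CUBIC)
cv2.imwrite("pics/k_side.png",a)
im=optics.get_image("wrist"); cv2.imwrite("pics/k_wrist.png",cv2.resize(im["color"],None,fx=1.5,fy=1.5))
w=cloud(im); print(w.shape)
im=optics.get_image("scene"); cv2.imwrite("pics/k_scene.png",im["color"])
```

```text
{'time_s': 13.25, 'position': [0.515, -0.048, 0.208], 'ft_force': [0.415, -1.042, -0.514], 'grip_width': 0.064}
(384, 512, 3)
```

View pics/k_side.png

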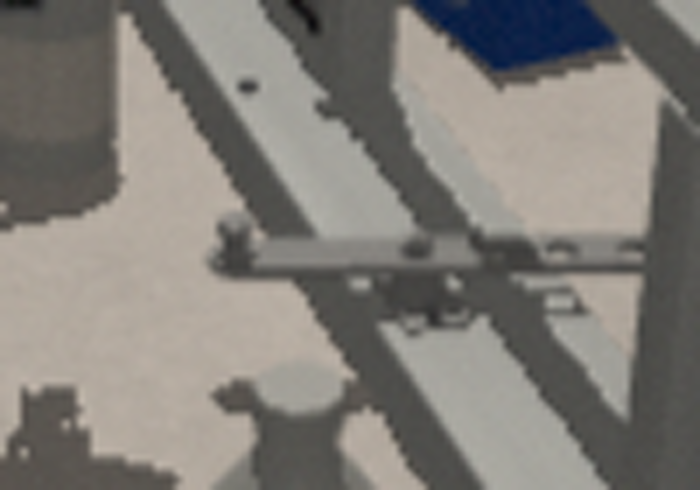

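View pics/k_wrist.png

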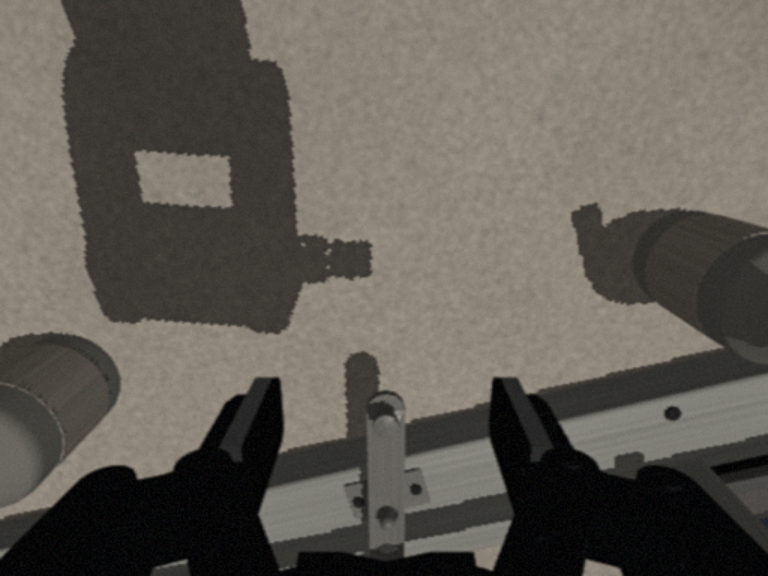

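View pics/k_scene.png

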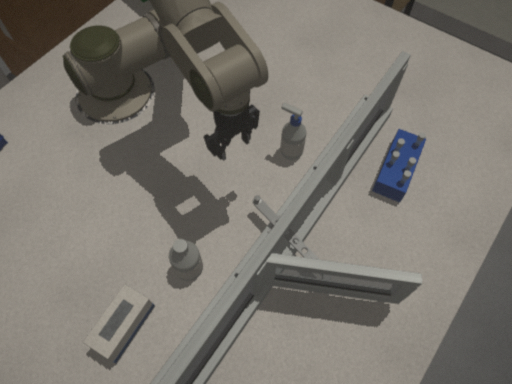

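The stay lies flat with the pin showing in its last hole (wrist picture 387,515; side 418,245). The gripper is clear and the bottles and carton are where they were. Handing in.

Run:
```python
from rig import order
print(order.close_job())
```

```text
the job is handed in; nothing more can be done
None
```

The stay's last hole is down over the pin with the hatch pushed out, and I let go and handed the job in at about 13.4 s. I gripped the stay by its tail, lifted it off the pin, pushed the hatch out along its hinge arc and lowered the last hole over the pin.

**Hole on the pin:** Just before release, the arm's own position put the last hole at about (0.678, -0.088), 61 mm above the counter. After release, the side and wrist pictures show the bar lying flat with the pin in that hole.

**Hatch:** The geometry gives an opening of about 1.12 rad, but I did not measure the angle or the hatch's speed separately.

**Bystanders and clearance:** The bottle, spray and carton look unmoved in the last scene picture. The gripper was well clear, with forces at the sensor's noise level of about 1 N.

**Disagreements:**
- The camera estimates of the pin's x position differed by up to about 5 mm: 0.678 from the wrist camera and 0.681 to 0.682 from the scene and side cameras. I worked with about 0.679; the hole went on without resistance.
- My first move call was refused because some row keys were missing; nothing moved.

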